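Set the running clearance of a board edge clamp

TASK

Two board clamps stand on the bench; on the one that has a circuit board in it, turn the wing screw clockwise (seen from above) until it bottoms, then back it off by an eighth of a turn (45 degrees) so that the board can just slide, and let go. Leave the screw of the empty clamp alone.

Things in the scene. Friction and masses are not known exactly. Their poses are not given: they have to be found in the camera images.
- holder: the clamp with the amber circuit board (75 x 34 mm) in it, fixed: aluminium base plate 135 x 56 x 8 mm, grey post at its rear, grey arm (30 mm wide, top 52 mm up) over the board's edge, upright screw in the arm's end. Origin: 4 mm above the bench on the screw's axis; x along the arm from board to post (plate x -88 to +47 mm, y +-28 mm), z up. x points away from the robot within 30 degrees.
- set_screw (a joint): angle of the loaded clamp's wing screw, rad: 0 = bottomed (a hard stop), growing counter-clockwise seen from above as it is backed off. Starts at 1.15 to 1.45, stays where it is left, needs about 0.06 N m, does not rise or sink noticeably. At 0 the wing bar lies in line with the clamp's arm (holder's x); at angle a it is turned by a from there.
- set_head (a point): grasp point on the loaded clamp's screw: on its axis, in the wing bar, 88 mm above the bench. The upright black bar is 40 mm long, 12 mm thick, 36 mm high (64 to 100 mm above the bench), to be pinched across its thickness; a collar 18 mm across is just below it. Axes turn with the screw: x along the bar, y across its thickness, z up.
- spare_end (a point): a point near one end of the wing bar of the empty clamp's screw, 16 mm out from that screw's axis and 88 mm above the bench (x along that bar). The empty clamp is the same as the loaded one, but has no board in it. Not to be touched.

How it is judged:
By the outcome, as a careful person would: the job done as asked, in the order asked, and still so for the second after the job is handed in, with the robot touching nothing.
It also fails if it takes over 32 s, if anything falls off the work surface, if the arm or the gripper's body presses on something with over 40 N, if the wrist force passes 120 N, or if a joint passes its speed limit or range.

ROBOT

A 6-joint arm with a two-finger parallel gripper is mounted at the origin on a cart in front of the work surface, level with it; the furniture and walls round the work are solid. World frame = base frame: x ahead of the robot, y to its left, z up, the work surface at z = 0. Lengths are in m, angles in rad, forces in N, time in s.
With the tool pointing down it reaches from about 0.25 to 0.775 m from the base axis. Payload 4 kg.
Tool frame: the origin (TCP) lies midway between the tips of the shut fingers; the grasp point (between the pads) lies 19 mm behind it; z points along the fingers, y is the line along which they close (so a half turn about z gives the same grasp; the last joint's range is limited). The gripper opens to 85 mm and grips with 20 to 120 N. Pads are 22 mm wide; open, the fingers measure 114 mm over their backs; the gripper's body (76 mm by 85 mm) begins 54 mm behind the grasp point. The pads swing forward as they close: fully open they stand 13 mm farther back than shut.
Start: joints at [1.149, 0.087, 1.371, -0, 1.684, -0.103], TCP at [0.172, 0.522, 0.231] pointing down, gripper open.
Joint ranges: [-3.1, 3.1], [-0.76, 2.03], [0.27, 2.55], [-1.08, 4.22], [0.17, 2.65], [-2.57, 2.57]. Speed limits (rad/s): [2.79, 2.79, 3.14, 3.14, 3.14, 3.14].

INTERFACE

Orientations are given as a unit quaternion [x, y, z, w].
In Python, from workcell import bot gives the robot as it stands.
- The arm moves only by the shell command python3 -m crank 'ROWS' [FORCE]. ROWS is JSON, a list of rows, each a list of 7 numbers: the turn, a rotation vector about the tool's x, y, z in rad, then the shift along the tool's x, y, z in cm, then the opening, from 0 (shut) to 1 (fully open). A call has 1 to 10 rows; each row shifts and turns the commanded pose from where the row before left it, along the tool's axes as they then stand; what a row does not reach is not made up. A row lasts 1/10 s, in which the tool goes at most 50 mm and 8.59 degrees, less where a joint would pass 70% of its speed; a pose out of reach is approached as far as the arm can. A call is refused whole if a number of a shift passes 5 or a number of a turn 0.15, either way. A call with a gripper value outside its range is refused whole. The fingers move at their own pace and stop on an object; FORCE is the grip in N (left out, the last holds). Time passes only in rows, so rows that do not move let the fingers close. It gives the time, the measured TCP pose, the force and the opening at its end, in the units of the state.
- bot.state(): the state, without advancing time (a new reading comes with each control period).
- bot.read_camera(name): name is "scene" or "top" or "wrist"; returns the picture (384x512x3 uint8, red, green, blue); there is no depth.
- bot.camera_info(name): a dict with "mtx" (3x3 intrinsics, pixels), "D" ([k1, k2, p1, p2, k3] as OpenCV has them; the pictures are not rectified), "R" (3x3) and "t" (3): a world point X has camera coordinates R X + t. Camera axes: x right, y down, z forward; pixel columns grow to the right and rows downward; lengths in m; the calibration is good to about 2 mm. A picture is of the moment at which its call begins: read the wrist's pose just before it. camera_info takes no time and is no camera call; for the wrist camera it gives the pose at the moment of the call.
- bot.sign_off(): hands the job in, once; it reports no verdict.
The state is a dict: "time": time; "q": joint angles; "joint_vel": joint speeds; "joint_efforts": joint torques, N m; "position": TCP position; "tcp_rot": TCP orientation; "force": force on the tool from outside, world axes, zero at the start; "wrist_torque": the same for the moment, N m; "opening": opening from 0.0 (shut) to 1.0 (fully open).
Only numpy, scipy, OpenCV 4.12 (cv2) and the standard library are available. Lean on these libraries where they do the work, as an engineer would, in place of code of your own. Each camera call takes 0.05 s, during which the arm holds its last target. There are 200 camera calls.

## Working session

There is one attempt and no reset: what is moved stays moved. The work goes in short steps, Python scripts to look and compute and a shell command to move; the robot and the scene stay as the last step left them, time stands still between calls to the robot, and variables do not carry over. Pictures are saved under pics/ and viewed, on a budget of 10 in all, crops included, one or two more only if the job needs it, and the job is handed in when it is done.

```bash
mkdir -p pics; ls; python3 - <<'E'
from workcell import bot
import cv2,numpy as np
s=bot.state();print({k:np.round(v,3) for k,v in s.items()})
for n in("top","scene"):
    im=bot.read_camera(n);cv2.imwrite(f"pics/{n}0.png",im[:,:,::-1])
    i=bot.camera_info(n);print(n,{k:np.round(v,3).tolist() for k,v in i.items()})
a=[cv2.imread(f"pics/{n}0.png") for n in("top","scene")]
E
```

```text
pics
{'time': np.float64(0.0), 'q': array([ 1.149,  0.088,  1.372, -0.   ,  1.684, -0.103]), 'joint_vel': array([ 0.001,  0.002, -0.001,  0.001, -0.001, -0.   ]), 'joint_efforts': array([ 0.0000e+00, -3.5187e+01, -3.1327e+01, -0.0000e+00,  1.1000e-02,
       -0.0000e+00]), 'position': array([0.172, 0.522, 0.23 ]), 'tcp_rot': array([ 0.159,  0.987, -0.001, -0.   ]), 'force': array([ 0.545, -0.243,  0.004]), 'wrist_torque': array([ 0.019,  0.016, -0.004]), 'opening': np.float64(0.992)}
top {'mtx': [[430.784, 0.0, 253.096], [0.0, 430.784, 192.855], [0.0, 0.0, 1.0]], 'D': [-0.029, 0.0, 0.0, 0.0, 0.0], 'R': [[-0.022, -1.0, -0.006], [-0.992, 0.023, -0.122], [0.122, 0.004, -0.992]], 't': [-0.238, 0.558, 0.877]}
scene {'mtx': [[440.638, 0.0, 255.552], [0.0, 440.638, 182.476], [0.0, 0.0, 1.0]], 'D': [-0.167, 0.0, 0.0, 0.0, 0.0], 'R': [[0.891, -0.454, -0.021], [-0.251, -0.454, -0.855], [0.378, 0.767, -0.518]], 't': [-0.603, 0.085, 0.874]}
```

View pics/top0.png

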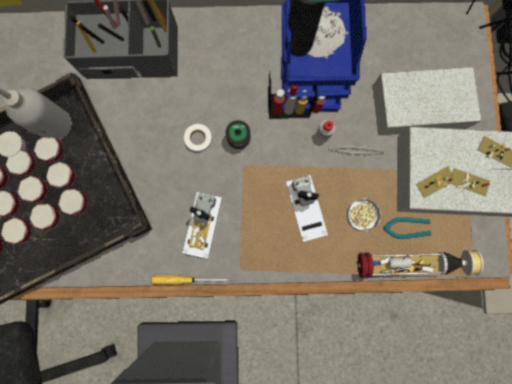

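View pics/scene0.png

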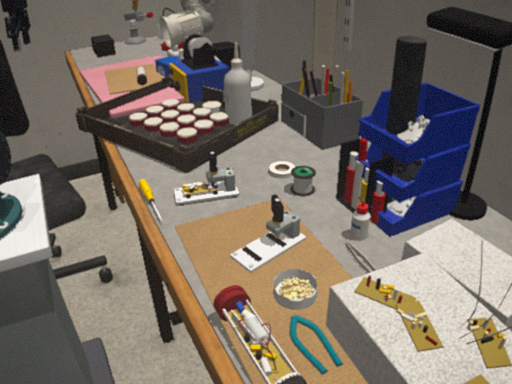

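The top view shows the loaded clamp (amber board) at about (202,222) and the empty one at about (306,208). Next I'll look at enlarged crops and get coarse positions.

```bash
cat > h.py <<'E'
import numpy as np,cv2
from workcell import bot
def ray(info,uv):
    K,D,R,t=[np.array(info[k],float) for k in("mtx","D","R","t")]
    p=cv2.undistortPoints(np.array(uv,float).reshape(-1,1,2),K,D).reshape(-1,2)
    d=np.c_[p,np.ones(len(p))]@R
    return -R.T@t,d/np.linalg.norm(d,axis=1)[:,None]
def onz(info,uv,z):
    c,d=ray(info,uv);return c+d*((z-c[2])/d[:,2])[:,None]
def proj(info,X):
    R=np.array(info["R"]);return cv2.projectPoints(np.array(X,float).reshape(-1,1,3),cv2.Rodrigues(R)[0],np.array(info["t"],float),np.array(info["mtx"]),np.array(info["D"],float))[0].reshape(-1,2)
E
python3 - <<'E'
import cv2,numpy as np
from h import *
a=cv2.imread("pics/top0.png")[180:265,170:250];b=cv2.imread("pics/scene0.png")[145:210,165:245]
A=cv2.resize(a,None,fx=5,fy=5,interpolation=2);B=cv2.resize(b,None,fx=5,fy=5,interpolation=2)
B=cv2.copyMakeBorder(B,0,A.shape[0]-B.shape[0],0,0,0)
cv2.imwrite("pics/crop.png",np.hstack([A,B]))
i=bot.camera_info("top");im=cv2.imread("pics/top0.png")
g=im.min(2);m=np.zeros_like(g);m[185:265,175:235]=(g[185:265,175:235]>185)
c=max(cv2.findContours(m,0,2)[0],key=cv2.contourArea);r=cv2.minAreaRect(cv2.convexHull(c));print(r)
print(onz(i,cv2.boxPoints(r),.008).round(4))
print(onz(i,[[204,200],[306,188]],.1).round(3))
print(bot.camera_info("wrist"))
E
```

```text
((201.72189331054688, 224.70504760742188), (25.259220123291016, 62.36104202270508), 12.994616508483887)
[[ 0.4312 -0.0956  0.008 ]
 [ 0.5618 -0.1265  0.008 ]
 [ 0.5482 -0.18    0.008 ]
 [ 0.4181 -0.1483  0.008 ]]
[[ 0.533 -0.154  0.1  ]
 [ 0.552 -0.354  0.1  ]]
{'mtx': array([[275.76093857,   0.        , 257.65667665],
       [  0.        , 275.76093857, 190.06177747],
       [  0.        ,   0.        ,   1.        ]]), 'D': array([-0.05678656,  0.        ,  0.        ,  0.        ,  0.        ]), 'R': array([[ 0.31360927,  0.9495481 , -0.00276132],
       [ 0.91757788, -0.30229955,  0.25819725],
       [ 0.24433597, -0.08350678, -0.96608827]]), 't': array([-0.54830421, -0.03274503,  0.37944623])}
```

View pics/crop.png

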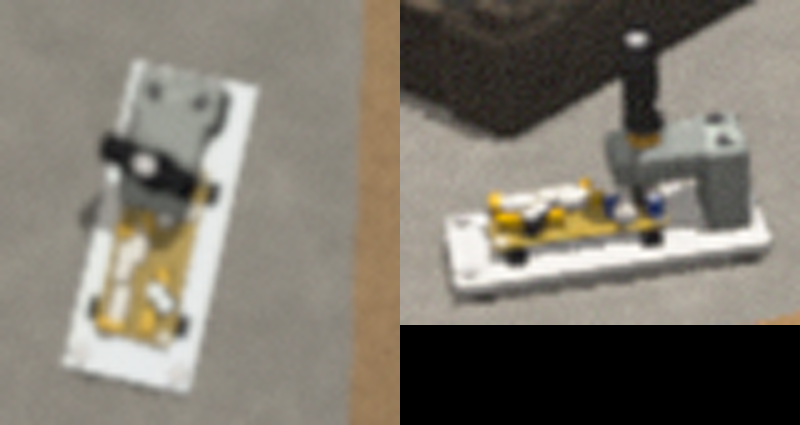

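The crop confirms the board is in this clamp, with the wing bar's top running from about (190.6,209.6) to (209.6,218) and the screw cap near (199,213). The plate fits 135 x 55 mm, as it should. Next I'll get the bar angle and check for obstacles along the path.

```bash
python3 - <<'E'
import cv2,numpy as np
from h import *
i=bot.camera_info("top");s=bot.camera_info("scene")
e=onz(i,[[190.6,208.6],[209.6,217],[199,212.8]],.1);print(e.round(4));d=e[0]-e[1];print("bar",np.linalg.norm(d),np.degrees(np.arctan2(d[1],d[0])))
# triangulate cap
su=[165+637/5,145+40/5];c1,d1=ray(i,[[199,212.8]]);c2,d2=ray(s,[su])
t=np.linalg.lstsq(np.c_[d1[0],-d2[0]],c2-c1,rcond=None)[0];print("cap",c1+d1[0]*t[0],c2+d2[0]*t[1])
print("blue box base",onz(s,[[160,95],[190,105],[235,90]],0).round(2).tolist())
print("bottle", onz(s,[[237,122]],0).round(2).tolist(),"tray",onz(s,[[80,115],[135,195],[280,105],[165,75]],.04).round(2).tolist())
print("TCP proj",proj(s,[[.172,.522,.23],[.51,-.1425,.1],[.34,.19,.23],[0,0,0]]).round(0).tolist())
E
```

```text
[[ 0.5165 -0.1275  0.1   ]
 [ 0.4992 -0.1645  0.1   ]
 [ 0.5079 -0.1438  0.1   ]]
bar 0.04081267631558615 65.01807379902372
cap [ 0.50768254 -0.14415634  0.10245675] [ 0.64580585 -0.22978429  0.10223254]
blue box base [[0.58, 0.54, 0.0], [0.64, 0.39, 0.0], [0.82, 0.44, 0.0]]
bottle [[0.71, 0.19, 0.0]] tray [[0.29, 0.39, 0.04], [0.34, -0.13, 0.04], [0.84, 0.15, 0.04], [0.63, 0.62, 0.04]]
TCP proj [[24.0, 51.0], [214.0, 152.0], [94.0, 66.0], [-24.0, 222.0]]
```

```bash
python3 -m crank '[[0,0,0,-2,-2,0,1],[0,0,0,-3.5,-3.5,0,1],[0,0,0,-3.5,-3.5,0,1],[0,0,0,-3.5,-3.5,0,1],[0,0,0,-3.5,-3.5,0,1],[0,0,0,-3.5,-3.5,0,1],[0,0,0,-3.5,-3.5,0,1],[0,0,0,-3.5,-3.5,0,1],[0,0,0,-3.5,-3.5,0,1],[0,0,0,-3.5,-3.5,0,1]]' 40
python3 -m crank '[[0,0,0,-3.5,-3.5,0,1],[0,0,0,-3.5,-3.5,0,1],[0,0,0,-3.5,-3.5,0,1],[0,0,0,-3.5,-3.5,0,1],[0,0,0,-3.5,-3.5,0,1],[0,0,0.14,0,0,0,1],[0,0,0.14,0,0,0,1],[0,0,0.14,0,0,0,1],[0,0,0.14,0,0,0,1],[0,0,0.14,0,0,0,1]]'
python3 -m crank '[[0,0,0.14,0,0,0,1],[0,0,0.14,0,0,0,1],[0,0,0.14,0,0,0,1],[0,0,0.14,0,0,0,1],[0,0,0.14,0,0,0,1],[0,0,0.14,0,0,0,1],[0,0,0.14,0,0,0,1],[0,0,0,0,0,0,1],[0,0,0,0,0,0,1]]'
cat >> h.py <<'E'
def show(name):
    s=bot.state();i=bot.camera_info("wrist");im=bot.read_camera("wrist")[:,:,::-1]
    cv2.imwrite(f"pics/{name}.png",im);np.savez(f"pics/{name}.npz",**i)
    x,y,z,w=s["tcp_rot"];from scipy.spatial.transform import Rotation as Ro
    M=Ro.from_quat(s["tcp_rot"]).as_matrix()
    print("pos",s["position"].round(4),"yyaw",np.degrees(np.arctan2(M[1,1],M[0,1])).round(2),"z",M[:,2].round(4),"q",s["q"].round(3),"t",s["time"].round(2),"F",s["force"].round(1),"T",s["wrist_torque"].round(3),"op",round(float(s["opening"]),3))
    return s,M,i,im
E
python3 - <<'E'
from h import *
s,M,i,im=show("w1")
print(proj(i,[[.509,-.143,.1],[.509,-.143,.008]]).round(0))
E
```

```text
time: 1.1
position: [0.3857, 0.0973, 0.2311]
tcp_rot: [0.159, 0.987, 0.0, 0.0]
force: [1.5, 0.7, -0.1]
opening: 1.001
time: 2.1
position: [0.4966, -0.1219, 0.2305]
tcp_rot: [0.49, 0.872, -0.0, -0.001]
force: [-0.6, -1.4, -0.6]
opening: 1.003
time: 3.0
position: [0.4967, -0.1218, 0.2309]
tcp_rot: [0.84, 0.542, -0.0, -0.0]
force: [0.6, -0.3, 0.5]
opening: 1.001Traceback (most recent call last):
  File "<stdin>", line 2, in <module>
  File "h.py", line 17, in show
    print("pos",s["position"].round(4),"yyaw",np.degrees(np.arctan2(M[1,1],M[0,1])).round(2),"z",M[:,2].round(4),"q",s["q"].round(3),"t",s["time"].round(2),"F",s["force"].round(1),"T",s["wrist_torque"].round(3),"op",round(float(s["opening"]),3))
                                                                                                                                         ^^^^^^^^^^^^^^^
AttributeError: 'float' object has no attribute 'round'
```

View pics/w1.png

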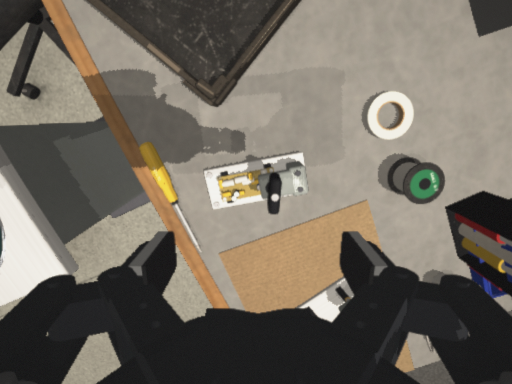

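The wrist view shows the loaded clamp at about (258,181), with its wing bar upright in the picture from about (268,173) to (274,212) and the cap at (275,197). I'll refine the axis and angles from this image.

```bash
sed -i 's/s\["time"\].round(2)/round(float(s["time"]),2)/' h.py; python3 - <<'E'
from h import *
s,M,i,im=show("w2")
print(proj(i,[[.509,-.143,.1],[.509,-.143,.008]]).round(1).tolist())
g=im.min(2);m=np.zeros_like(g);R=(slice(145,220),slice(198,312))
m[R]=g[R]>165
c=max(cv2.findContours(m,0,2)[0],key=cv2.contourArea);r=cv2.minAreaRect(cv2.convexHull(c));b=onz(i,cv2.boxPoints(r),.008);print("plate",r,b.round(4).tolist())
k=np.zeros_like(g);k[160:225,255:295]=im[160:225,255:295].max(2)<45
c=max(cv2.findContours(k,0,2)[0],key=cv2.contourArea);r=cv2.minAreaRect(c);print("bar",r,cv2.boxPoints(r).round(1).tolist())
cv2.imwrite("pics/w2c.png",cv2.resize(im[145:225,195:315],None,fx=6,fy=6,interpolation=2))
E
```

```text
pos [ 0.4967 -0.1218  0.231 ] yyaw -24.38 z [-6.e-04  3.e-04 -1.e+00] q [-0.351  0.002  1.46   0.     1.68   0.074] t 3.05 F [-0.4  1.1 -0.1] T [0.056 0.028 0.025] op 1.0
[[277.9, 195.0], [273.2, 176.2]]
plate ((233.67617797851562, 185.29978942871094), (40.322654724121094, 54.44961929321289), 79.2156982421875) [[0.4259, -0.0967, 0.008], [0.4975, -0.114, 0.008], [0.4842, -0.1688, 0.008], [0.4096, -0.1514, 0.008]]
bar ((272.6434631347656, 192.42214965820312), (12.765539169311523, 39.292510986328125), 5.19442892074585) [[264.5, 211.39999389648438], [268.1000061035156, 172.3000030517578], [280.79998779296875, 173.39999389648438], [277.20001220703125, 212.60000610351562]]
```

View pics/w2c.png

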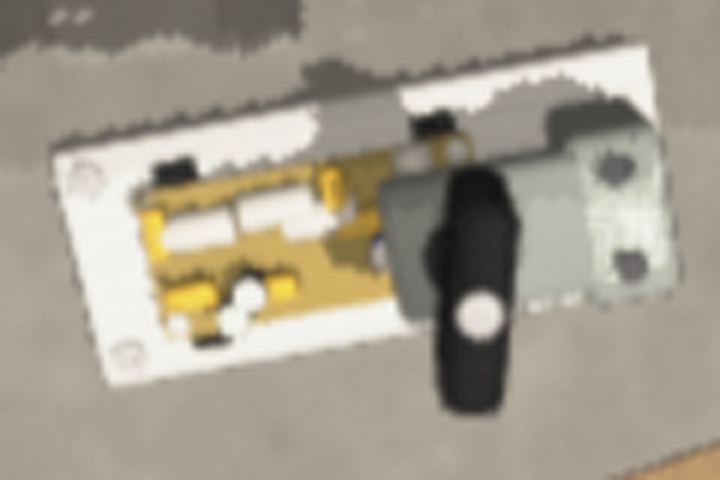

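```bash
python3 - <<'E'
from h import *
i=dict(np.load("pics/w2.npz"))
f=lambda *p:[[195+a/6,145+b/6] for a,b in p]
an=lambda d:np.degrees(np.arctan2(d[1],d[0])).round(2)
p=onz(i,f((480,315),(473,407),(500,400),(516,260)),.1);print(p.round(4).tolist(),an(p[0]-p[1]),an(p[3]-p[2]))
c=onz(i,f((55,155),(110,385),(648,45)),.008);print(c.round(4).tolist(),an(c[2]-c[0]),an(c[0]-c[1]))
x=(c[2]-c[0]);x/=np.linalg.norm(x);o=(c[0]+c[1])/2+.088*x;print("axis",o, np.linalg.norm(c[2]-c[0]),np.linalg.norm(c[1]-c[0]))
E
```

```text
[[0.5052, -0.1442, 0.1], [0.4974, -0.1592, 0.1], [0.5022, -0.1599, 0.1], [0.5147, -0.1377, 0.1]] 62.39 60.56
[[0.427, -0.0976, 0.008], [0.4136, -0.1516, 0.008], [0.5581, -0.1298, 0.008]] -13.8 76.13
axis [ 0.50577754 -0.14558037  0.008     ] 0.13499557527845132 0.05565953249647017
```

```bash
python3 -m crank '[[0,0,0.035,-1.6,1.85,0,1],[0,0,0,0,0,2,1],[0,0,0,0,0,3,1],[0,0,0,0,0,3,1],[0,0,0,0,0,3,1],[0,0,0,0,0,3,0.8],[0,0,0,0,0,2.1,0.6],[0,0,0,0,0,0,0.4],[0,0,0,0,0,0,0.3],[0,0,0,0,0,0,0.3]]' 25
python3 - <<'E'
from h import *
s,M,i,im=show("w3")
E
```

```text
time: 4.1
position: [0.5083, -0.1446, 0.0722]
tcp_rot: [0.85, 0.526, 0.001, 0.001]
force: [-0.7, 0.2, -0.1]
opening: 0.3
pos [ 0.5083 -0.1446  0.0722] yyaw -26.5 z [ 0.0032 -0.0013 -1.    ] q [-0.384  0.125  1.653  0.     1.361  0.078] t 4.1 F [-0.7  0.2 -0.1] T [-0.044  0.025 -0.056] op 0.3
```

View pics/w3.png

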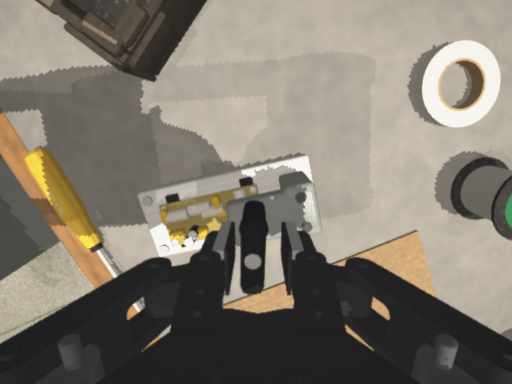

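The wing bar is between the fingers and parallel to them, with the cap at (253,262). It sits slightly left of the middle, which I'll work out from the calibration.

```bash
python3 - <<'E'
from h import *
i=dict(np.load("pics/w3.npz"));s=bot.state()
from scipy.spatial.transform import Rotation as Ro
M=Ro.from_quat(s["tcp_rot"]).as_matrix()
p=s["position"]-M[:,2]*.019
print("grasp pt px",proj(i,[p,p+[0,0,.0118]]).round(1).tolist())
c=onz(i,[[253,262],[248,290],[253,290],[258,290]],.1);print(c.round(4).tolist(),"tool dx,dy cm",((c[0]-s["position"])@M*100).round(2))
im=cv2.imread("pics/w3.png");print(im[262,215:310].max(1).tolist(),im[245,215:310].max(1).tolist())
E
```

```text
grasp pt px [[259.5, 251.1], [259.8, 263.3]]
[[0.505, -0.1443, 0.1], [0.4959, -0.1568, 0.1], [0.4981, -0.1579, 0.1], [0.5003, -0.159, 0.1]] tool dx,dy cm [-0.12 -0.31 -2.76]
[34, 35, 34, 37, 35, 36, 35, 35, 34, 41, 43, 43, 39, 34, 32, 30, 32, 29, 54, 129, 180, 194, 195, 196, 189, 119, 51, 31, 44, 96, 132, 140, 141, 142, 141, 141, 142, 141, 141, 141, 142, 141, 142, 143, 142, 135, 78, 36, 27, 59, 146, 187, 193, 193, 194, 192, 196, 197, 198, 200, 202, 201, 198, 197, 196, 191, 149, 70, 31, 30, 31, 32, 31, 39, 44, 43, 42, 34, 35, 35, 35, 35, 34, 34, 34, 33, 35, 37, 35, 35, 34, 34, 34, 37, 36] [97, 97, 97, 96, 97, 97, 97, 97, 95, 88, 62, 37, 31, 31, 32, 29, 30, 31, 30, 52, 119, 131, 119, 114, 112, 81, 45, 30, 32, 29, 32, 31, 31, 31, 34, 35, 33, 32, 33, 32, 33, 36, 32, 33, 32, 31, 28, 31, 31, 32, 84, 183, 200, 202, 203, 204, 205, 207, 207, 208, 209, 209, 208, 209, 203, 165, 83, 36, 32, 31, 30, 33, 32, 33, 32, 45, 90, 96, 97, 96, 96, 98, 97, 98, 97, 97, 95, 70, 40, 34, 35, 35, 34, 34, 36]
```

```bash
python3 -m crank '[[0,0,0,-0.1,-0.28,0,0.3],[0,0,0,0,0,0.1,0.2],[0,0,0,0,0,0,0.1],[0,0,0,0,0,0,0],[0,0,0,0,0,0,0],[0,0,0,0,0,0,0]]' 40
python3 - <<'E'
from h import *
s,M,i,im=show("w4")
E
```

```text
time: 4.75
position: [0.5054, -0.1443, 0.0703]
tcp_rot: [0.85, 0.526, 0.001, 0.001]
force: [4.8, -2.3, 3.6]
opening: 0.137
pos [ 0.5054 -0.1443  0.0703] yyaw -26.53 z [ 0.0032 -0.0013 -1.    ] q [-0.386  0.12   1.662 -0.     1.356  0.077] t 4.75 F [ 4.8 -2.3  3.6] T [-0.288 -0.593  0.071] op 0.137
```

```bash
python3 -m crank '[[0,0,0.06,0,0,0,0],[0,0,0.12,0,0,0,0],[0,0,0.12,0,0,0,0],[0,0,0.12,0,0,0,0],[0,0,0,0,0,0,0]]'
python3 -c "from h import *;show('w5')"
```

```text
time: 5.3
position: [0.5049, -0.1439, 0.0703]
tcp_rot: [0.941, 0.337, 0.001, 0.001]
force: [3.4, -0.6, 5.9]
opening: 0.132
pos [ 0.5049 -0.1439  0.0703] yyaw -50.6 z [ 2.3e-03 -4.0e-04 -1.0e+00] q [-0.386  0.12   1.662  0.     1.357  0.497] t 5.3 F [ 3.4 -0.6  5.9] T [-0.194 -0.52  -0.027] op 0.132
```

```bash
python3 -m crank '[[0,0,0.12,0,0,0,0],[0,0,0.12,0,0,0,0],[0,0,0.12,0,0,0,0],[0,0,0.12,0,0,0,0],[0,0,0.12,0,0,0,0],[0,0,0.12,0,0,0,0],[0,0,0.06,0,0,0,0],[0,0,0,0,0,0,0]]'
python3 -c "from h import *;show('w6')"
```

```text
time: 6.15
position: [0.5047, -0.1429, 0.0703]
tcp_rot: [0.999, -0.045, 0.001, -0.001]
force: [2.1, 1.7, 6.6]
opening: 0.135
pos [ 0.5047 -0.1429  0.0703] yyaw -95.17 z [ 0.0016  0.0015 -1.    ] q [-0.385  0.12   1.663  0.002  1.359  1.275] t 6.15 F [2.1 1.7 6.6] T [ 0.237 -0.393 -0.085] op 0.135
```

```bash
cat > st.py <<'E'
from workcell import bot
import numpy as np
from scipy.spatial.transform import Rotation as Ro
s=bot.state();M=Ro.from_quat(s["tcp_rot"]).as_matrix()
print("yyaw",np.degrees(np.arctan2(M[1,1],M[0,1])).round(2),"T",s["wrist_torque"].round(3),"eff",s["joint_efforts"][5].round(3),"F",s["force"].round(1),"op",round(float(s["opening"]),3),"t",s["time"],s["q"][5].round(4))
E
python3 -m crank '[[0,0,0.05,0,0,0,0],[0,0,0,0,0,0,0]]' >/dev/null;python3 st.py
for k in 1; do python3 -m crank '[[0,0,0.04,0,0,0,0],[0,0,0,0,0,0,0]]' >/dev/null;python3 st.py; done
python3 -m crank '[[0,0,0.03,0,0,0,0],[0,0,0,0,0,0,0]]' >/dev/null;python3 st.py
python3 -m crank '[[0,0,0.03,0,0,0,0],[0,0,0,0,0,0,0]]' >/dev/null;python3 st.py
```

```text
yyaw -98.02 T [ 0.266 -0.404 -0.027] eff 0.105 F [3.2 3.1 7.1] op 0.134 t 6.4 1.3251
yyaw -100.3 T [ 0.367 -0.428 -0.045] eff 0.07 F [2.6 2.3 6.2] op 0.132 t 6.6 1.3649
yyaw -102.01 T [ 0.318 -0.463 -0.054] eff 0.035 F [2.6 2.5 6.9] op 0.133 t 6.8 1.3947
yyaw -103.66 T [ 0.341 -0.38   0.34 ] eff 0.417 F [2.4 2.3 7.2] op 0.132 t 7.0 1.4237
```

```bash
python3 -m crank '[[0,0,0.02,0,0,0,0],[0,0,0,0,0,0,0]]' >/dev/null;python3 st.py
python3 -m crank '[[0,0,0.02,0,0,0,0],[0,0,0,0,0,0,0]]' >/dev/null;python3 st.py
```

```text
yyaw -104.68 T [ 0.328 -0.494  0.964] eff 1.051 F [3.6 1.4 6.2] op 0.135 t 7.2 1.4418
yyaw -105.75 T [ 0.296 -0.474  1.367] eff 1.432 F [2.4 1.8 6.9] op 0.133 t 7.4 1.4608
```

The stop shows as a sharp torque rise from about -103.2 deg tool yaw, against about -103.6 expected from the plate's orientation. I'll unload in small steps to find the free point and any slip, then back off.

```bash
python3 -m crank '[[0,0,-0.025,0,0,0,0],[0,0,0,0,0,0,0]]' >/dev/null;python3 st.py
python3 -m crank '[[0,0,-0.015,0,0,0,0],[0,0,0,0,0,0,0]]' >/dev/null;python3 st.py
python3 -m crank '[[0,0,-0.015,0,0,0,0],[0,0,0,0,0,0,0]]' >/dev/null;python3 st.py
```

```text
yyaw -104.37 T [ 0.3  -0.48  0.86] eff 0.773 F [2.5 1.8 5.8] op 0.132 t 7.6 1.4365
yyaw -103.62 T [ 0.367 -0.453  0.392] eff 0.266 F [1.3 1.3 6. ] op 0.131 t 7.8 1.4232
yyaw -102.82 T [ 0.341 -0.413  0.056] eff -0.005 F [2.7 2.  6.7] op 0.13 t 8.0 1.4089
```

```bash
python3 -m crank '[[0,0,-0.06,0,0,0,0],[0,0,-0.12,0,0,0,0],[0,0,-0.12,0,0,0,0],[0,0,-0.12,0,0,0,0],[0,0,-0.12,0,0,0,0],[0,0,-0.12,0,0,0,0],[0,0,-0.08,0,0,0,0],[0,0,-0.04,0,0,0,0],[0,0,0,0,0,0,0]]' >/dev/null;python3 st.py
```

```text
yyaw -58.12 T [-0.072 -0.494  0.064] eff -0.082 F [ 2.8 -1.   5.2] op 0.136 t 8.9 0.6284
```

At -58.12 deg the screw is 45.0 deg off the stop. Now I'll release and retreat upward.

```bash
python3 -m crank '[[0,0,0,0,0,0,0.3],[0,0,0,0,0,0,0.5],[0,0,0,0,0,0,0.6],[0,0,0,0,0,-1,0.6],[0,0,0,0,0,-3,0.6],[0,0,0,0,0,-3,0.8],[0,0,0,0,0,-3,1],[0,0,0,0,0,-3,1],[0,0,0,0,0,-3,1],[0,0,0,0,0,0,1]]'
python3 - <<'E'
from h import *
s,M,i,im=show("w7")
p=proj(i,[[.505,-.144,.1]])[0];print(p)
u,v=p.round().astype(int)
cv2.imwrite("pics/w7c.png",cv2.resize(im[v-60:v+40,u-60:u+60],None,fx=6,fy=6,interpolation=2));print(u-60,v-60)
E
```

```text
time: 9.9
position: [0.5061, -0.1445, 0.2355]
tcp_rot: [0.962, 0.273, 0.004, 0.003]
force: [-0.0, 0.3, 0.8]
opening: 1.0
pos [ 0.5061 -0.1445  0.2355] yyaw -58.31 z [ 0.0097 -0.0038 -0.9999] q [-0.386  0.026  1.427  0.     1.678  0.632] t 9.9 F [-0.   0.3  0.8] T [-0.014 -0.016  0.005] op 1.0
[255.90823701 181.64753777]
196 122
```

View pics/w7c.png

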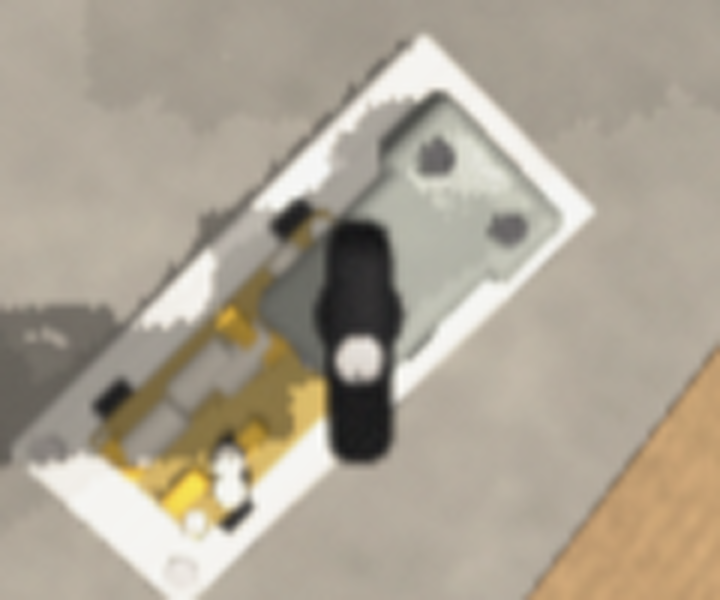

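The bar is free, upright in the picture with its cap at crop (359,358), and stands at about 45 deg to the plate, whose far corners are at (424,33) and (595,210). I'll check that in numbers.

```bash
python3 - <<'E'
from h import *
i=dict(np.load("pics/w7.npz"));f=lambda *p:[[196+a/6,122+b/6] for a,b in p]
an=lambda d:np.degrees(np.arctan2(d[1],d[0])).round(2)
p=onz(i,f((359,358),(361,455)),.1);c=onz(i,f((595,210),(185,603),(424,33),(15,445)),.008)
print(an(p[0]-p[1]),an(c[0]-c[1]),an(c[2]-c[3]),an(c[2]-c[0]))
E
```

```text
32.74 -13.57 -13.59 76.56
```

```bash
python3 -c "from workcell import bot;print(bot.sign_off())"
```

```text
the job is handed in; nothing more can be done
None
```

I turned the wing screw on the clamp holding the board clockwise to its stop, backed it off 45°, let go and raised the gripper clear. The job is handed in at about 10 s of the 32 s allowed. I never went near the empty clamp.

- **Stop:** the wrist torque rose sharply from about 0.05 to 1.4 N m. Extrapolated back, contact was at a tool yaw of −103.1°, against about −103.6° expected from the plate's orientation. Torque on unloading followed roughly the same curve, so I saw no sign of the grip slipping.
- **Back-off:** tool yaw before release was −58.1°, which is 45.0° from the felt stop.
- **After release:** in the last wrist picture the bar stood about 46° from the clamp's axis. That reading is good to roughly 1–2°, so the two checks differ by about 1°. The force on the tool was near zero, so the robot was touching nothing.

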